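# Gauge two centrifuge sleeves, sort them and shut the case

## Task

Try each white sleeve on the steel gauge pin, one after the other: slide it down gently until it stops, without forcing it, and put it away before trying the other. A sleeve that goes fully home, its mouth down on the gauge's base, is good: stand it in the blue case; one that stops short is tight: stand it in the red tray. Set them down gently, do not disturb the beaker, bottle and brass weight, and once the good sleeve is in the case, lower the lid gently until it is shut (do not slam it).

Things in the scene. Friction and masses are not known exactly. Their poses are not given: they have to be found in the camera images.
- sleeve_a: White plastic round sleeve, 52 outer diameter, 95 tall, about 140 g, closed top (grey disc), standing mouth down. Mouth 42 diameter, cavity 85 deep. A good bore is 42 all the way; a tight one has a ridge of 33 diameter from 15 above the mouth. Both sleeves look the same outside: only the gauge pin tells good from tight. Origin: centre of the mouth (underside); z up the axis.
- sleeve_b: White plastic round sleeve, 52 outer diameter, 95 tall, about 140 g, closed top (grey disc), standing mouth down. Mouth 42 diameter, cavity 85 deep. A good bore is 42 all the way; a tight one has a ridge of 33 diameter from 15 above the mouth. Both sleeves look the same outside: only the gauge pin tells good from tight. Origin: centre of the mouth (underside); z up the axis.
- gauge: Gauge, fixed: round dark base 100 diameter, 15 thick, with an upright steel pin. Pin, heights above the bench: 36 diameter from 15 to 56, bevelled to 30 at 59, a step in to 24, 24 up to 80, tapered nose to 10 at the tip at 90. A good sleeve slides down onto the base (its origin 15 above the bench); a tight one stops with its origin about 43 above the bench. Origin: centre of the underside; z up.
- pin_tip (a point): Centre of the tip of the gauge pin, 90 above the bench.
- case: Blue plastic case, fixed, open-topped, 160 x 160 and 115 high, walls and floor 5 thick (inside 150 x 150, 110 deep; the grey lining on the floor is only looks). May stand on either side of the bench. Its hinged lid stands open on its +x side. Origin: centre of the underside; x points away from the robot to the hinge side, z up.
- lid (a joint): Hinge of the case's blue lid, rad: 0 shut, 1.57 upright; starts at 1.6 to 1.8 (leaning back), stop at 1.9. Stiff: it stays where left; 0.5 to 3 N at the free edge moves it. Panel 175 from hinge to free edge, 160 wide, 8 thick; shut, its outer face is 124 above the bench and it overhangs the front wall by 15. No handle: push it over from behind (outer face, on the +x side), then press it down.
- lid_hinge (a point): Middle of the lid's hinge axis (which runs along the case's y), on the rim at the case's +x side, 115.5 above the bench. With the lid at angle q the free edge lies 175*cos(q) towards -x of the case and 175*sin(q) above this point.
- lid_edge (a point): Middle of the lid's free edge, half way through its thickness; 175 from the hinge.
- tray: Red plastic tray for tight sleeves, fixed to the bench, 160 x 160 and 40 high, walls and floor 5 thick. On the other side from the case. Origin: centre of the underside; x, y along its sides.
- beaker: Bystander: glass beaker, 72 diameter, 95 high. Origin: centre of the underside.
- bottle: Bystander: amber bottle, 64 diameter, 160 high. Origin: centre of the underside.
- weight: Bystander: brass weight with a knob, 44 diameter, 60 high. Origin: centre of the underside.
There are look-alikes about, which are no part of the job. Leave any green look-alike of the sleeve_b alone.

How it is judged:
On the way, in this order (a step that is already met when the one before it is completed fails the run):
1. One sleeve is on the gauge pin (within 6 mm of its axis, upright): the good one with its mouth within 4.5 mm of the base, or the tight one at its stop (within 36 mm) (((horizontal distance between sleeve_a and gauge below 0.006 m and z of sleeve_a in the frame of gauge below 0.0195 m and angle between sleeve_a's own z axis and vertical below 0.12 rad) or (horizontal distance between sleeve_b and gauge below 0.006 m and z of sleeve_b in the frame of gauge below 0.051 m and angle between sleeve_b's own z axis and vertical below 0.12 rad))), for 0.2 s.
2. The first sleeve stands in its right place (good in the case, tight in the tray) and the other is tried on the pin in the same way (((x of sleeve_a in the frame of case between -0.056 and 0.056 m and y of sleeve_a in the frame of case between -0.056 and 0.056 m and z of sleeve_a in the frame of case below 0.015 m and angle between each of sleeve_a, sleeve_b's own z axis and vertical below 0.12 rad and horizontal distance between sleeve_b and gauge below 0.006 m and z of sleeve_b in the frame of gauge below 0.051 m) or (x of sleeve_b in the frame of tray between -0.056 and 0.056 m and y of sleeve_b in the frame of tray between -0.056 and 0.056 m and z of sleeve_b in the frame of tray below 0.015 m and angle between each of sleeve_b, sleeve_a's own z axis and vertical below 0.12 rad and horizontal distance between sleeve_a and gauge below 0.006 m and z of sleeve_a in the frame of gauge below 0.0195 m))), for 0.2 s.
At the end, for the whole second after the job is handed in: The good sleeve stands in the blue case and the tight one in the red tray, each upright within 0.12 rad, on the floor of its box (origin under 15 mm above the box's underside and within 56 mm of its centre along x and y), at rest; the lid is shut (under 0.05 rad) (x of sleeve_a in the frame of case between -0.056 and 0.056 m and y of sleeve_a in the frame of case between -0.056 and 0.056 m and z of sleeve_a in the frame of case below 0.015 m and angle between each of sleeve_a, sleeve_b's own z axis and vertical below 0.12 rad and x of sleeve_b in the frame of tray between -0.056 and 0.056 m and y of sleeve_b in the frame of tray between -0.056 and 0.056 m and z of sleeve_b in the frame of tray below 0.015 m and value of joint lid below 0.05 rad and linear speed of each of sleeve_a, sleeve_b below 0.02 m/s); the robot touches nothing.
It fails at once if A sleeve is forced onto the gauge (more than 80 N) (contact force between any of sleeve_a, sleeve_b and gauge above 80 N).
It fails at once if A sleeve is dropped from more than about 20 mm or knocked over (moving faster than 0.6 m/s while no finger holds it) ((linear speed of sleeve_a above 0.6 m/s and contact force between sleeve_a and the fingers below 0.1 N) or (linear speed of sleeve_b above 0.6 m/s and contact force between sleeve_b and the fingers below 0.1 N)).
It fails at once if The lid is slammed (closing faster than 3 rad/s over its last 0.3 rad) (value of joint lid below 0.3 rad and velocity of joint lid below -3 rad/s).
It fails at once if The beaker, bottle or weight is moved more than 30 mm (distance of any of beaker, bottle, weight from where it was at the start of the episode above 0.03 m).
It also fails if it takes over 72 s, if anything falls off the work surface, if the arm or the gripper's body presses on something with over 40 N, if the wrist force passes 120 N, or if a joint passes its speed limit or range.

## Robot

A 6-joint arm with a two-finger parallel gripper is mounted at the origin on the work surface. World frame = base frame: x ahead of the robot, y to its left, z up, the work surface at z = 0. Lengths are in m, angles in rad, forces in N, time in s.
With the tool pointing down it reaches from about 0.35 to 0.875 m from the base axis. Payload 4.2 kg.
Tool frame: the origin (TCP) lies between the finger pads; the fingertips stand 25 mm ahead of it and the grasp point (between the pads) lies 6 mm ahead of it; z points along the fingers, y is the line along which they close (so a half turn about z gives the same grasp; the last joint's range is limited). The gripper opens to 85 mm and grips with 20 to 120 N. Pads are 22 mm wide; open, the fingers measure 114 mm over their backs; the gripper's body (76 mm by 85 mm) begins 54 mm behind the grasp point. The pads swing forward as they close: fully open they stand 13 mm farther back than shut.
Start: joints at [-1.067, 0.385, 0.008, 0, -1.194, -0.259], TCP at [0.151, -0.606, 0.256] pointing down, gripper open.
Joint ranges: [-3.14, 3.14], [-1.21, 2.06], [-1.07, 1.41], [-3.16, 2.05], [-2.99, -0.16], [-3.1, 3.1]. Speed limits (rad/s): [2.79, 2.79, 3.14, 3.14, 3.14, 3.14].

## Interface

Orientations are given as a unit quaternion [x, y, z, w].
In Python, from bench import robot gives the robot as it stands.
- The arm moves only by the shell command python3 -m handwheel 'ROWS' [OPENING] [FORCE]. ROWS is JSON, one flat list of numbers, 6 for each row, row after row: the shift along the tool's x, y, z in mm, then the turn, a rotation vector about the tool's x, y, z in degrees. In form: [x, y, z, wx, wy, wz, x, y, z, wx, wy, wz, ...]. A call has exactly 5 rows; each row is the pose to reach, as a shift and turn from the pose commanded when the call began, along the tool's axes at that moment; what a row does not reach only later rows make up. A row lasts 1/10 s, in which the tool goes at most 50 mm and 8.59 degrees, less where a joint would pass 70% of its speed; a pose out of reach is approached as far as the arm can. A call with a gripper value outside its range is refused whole. OPENING is the opening, from 0 (shut) to 1 (fully open), set as the call begins (- or left out, the last holds). The fingers move at their own pace and stop on an object; FORCE is the grip in N (left out, the last holds). Time passes only in rows, so rows that repeat a pose let the fingers close, or fill a call up. It gives the time, the measured TCP pose, the force, the opening and the grip force at its end, in the units of the state.
- robot.observe(): the state, without advancing time (a new reading comes with each control period).
- robot.camera(name): name is "scene" or "top"; returns a dict with "color" (420x560x3 uint8, red, green, blue), "z_map" (420x560 float32, m along the optical axis (not along the pixel's ray), 0 where there is no reading), "K" (3x3 intrinsics, pixels), "dist_coeffs" ([k1, k2, p1, p2, k3] as OpenCV has them; the pictures are not rectified), "T" (4x4, takes a point from camera to world coordinates). Camera axes: x right, y down, z forward; pixel columns grow to the right and rows downward; lengths in m; the calibration is good to about 2 mm. A picture is of the moment at which its call begins.
- robot.finish_job(): hands the job in; it is judged then, once.
The state is a dict: "t": time; "joint_positions": joint angles; "qd": joint speeds; "joint_efforts": joint torques, N m; "ee_pos": TCP position; "orientation": TCP orientation; "contact_force": force on the tool from outside, world axes, zero at the start; "wrist_torque": the same for the moment, N m; "gripper_width": finger opening in m; "gripper_force": force on a finger pad.
Only numpy, scipy, OpenCV 4.12 (cv2) and the standard library are available. Lean on these libraries where they do the work, as an engineer would, in place of code of your own. Each camera call takes 0.05 s, during which the arm holds its last target. There are 200 camera calls.

## Working session

There is one attempt and no reset: what is moved stays moved. The work goes in short steps, Python scripts to look and compute and a shell command to move; the robot and the scene stay as the last step left them, time stands still between calls to the robot, and variables do not carry over. Pictures are saved under pics/ and viewed, at most 10 in all, crops included, and the job is handed in when it is done.

```bash
ls; mkdir -p pics
python3 - <<'E'
from bench import robot
import cv2,numpy as np
s=robot.observe(); print(s)
for n in("scene","top"):
    c=robot.camera(n); np.savez(f"{n}.npz",**c); cv2.imwrite(f"pics/{n}0.png",c["color"][:,:,::-1]); print(n,c["T"].round(3).tolist(),c["K"].tolist(),c["dist_coeffs"])
E
```

```text
pics
{'t': 0.0, 'joint_positions': array([-1.06741243e+00,  3.85560415e-01,  6.63800482e-03, -5.20379004e-04,
       -1.19399988e+00, -2.58613643e-01]), 'qd': array([ 0.00065278, -0.00024366, -0.00093759,  0.0010113 ,  0.00068101,
       -0.00141938]), 'joint_efforts': array([ 6.36497771e-04, -3.92287624e+01,  1.88400722e+01,  4.18620050e+00,
       -4.62281474e-03,  9.92254769e-06]), 'ee_pos': array([ 0.15136567, -0.60585025,  0.25522079]), 'orientation': array([-1.21984490e-01,  9.92531408e-01,  1.07668307e-03, -1.70772909e-04]), 'contact_force': array([ 0.34284209, -0.58036014, -0.13981419]), 'wrist_torque': array([ 0.04557849, -0.00439681, -0.00476758]), 'gripper_force': 0.0, 'gripper_width': 0.0853544936552682}
scene [[-0.57, 0.538, -0.621, 1.251], [0.822, 0.369, -0.433, 0.485], [-0.004, -0.758, -0.653, 0.822], [0.0, 0.0, 0.0, 1.0]] [[440.45442616934156, 0.0, 281.91439775406025], [0.0, 440.45442616934156, 212.10448749450836], [0.0, 0.0, 1.0]] [-0.096596  0.        0.        0.        0.      ]
top [[-0.014, -0.997, 0.074, 0.45], [-1.0, 0.012, -0.026, 0.025], [0.025, -0.074, -0.997, 1.425], [0.0, 0.0, 0.0, 1.0]] [[539.2141139705291, 0.0, 277.70228182104813], [0.0, 539.2141139705291, 208.1233048796401], [0.0, 0.0, 1.0]] [-0.21930325  0.          0.          0.          0.        ]
```

View pics/scene0.png

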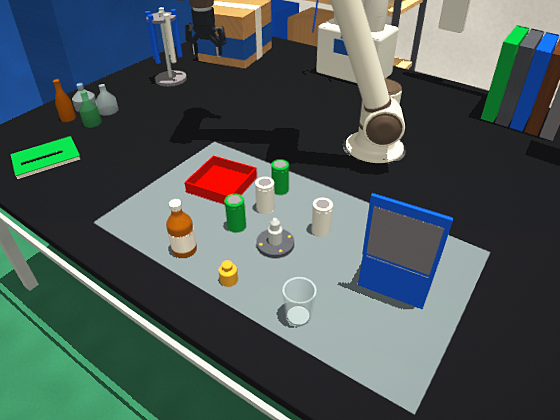

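View pics/top0.png

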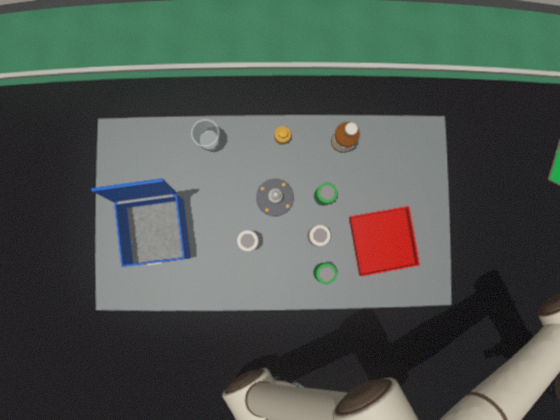

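The scene view shows the red tray at (220,178), white sleeves at (265,195) and (321,216), green look-alikes at (235,212) and (280,176), the gauge at (275,240) and the open case at (405,250). In the top view the sleeves are at (248,240) and (320,235), the gauge at (276,197), the case at (152,228) and the tray at (384,240). The greens are at (327,193) and (326,273), the beaker at (206,135), the weight at (283,134) and the bottle at (347,135).

```bash
cat > h.py <<'E'
import numpy as np,cv2
from scipy.spatial.transform import Rotation as R
def world(c):
    h,w=c["z_map"].shape; u,v=np.meshgrid(np.arange(w),np.arange(h))
    p=cv2.undistortPoints(np.stack([u,v],-1).reshape(-1,1,2).astype(float),c["K"],c["dist_coeffs"]).reshape(h,w,2)
    P=np.dstack([p,np.ones((h,w))])*c["z_map"][...,None]
    return P@c["T"][:3,:3].T+c["T"][:3,3]
def ray(c,uv,z):
    p=cv2.undistortPoints(np.array(uv,float).reshape(-1,1,2),c["K"],c["dist_coeffs"]).reshape(-1,2)
    d=np.c_[p,np.ones(len(p))]@c["T"][:3,:3].T; o=c["T"][:3,3]
    return (o+d*((z-o[2])/d[:,2])[:,None])
def box(m):
    return cv2.minAreaRect(m[:,:2].astype(np.float32)*1000)
E
python3 - <<'E'
import numpy as np,cv2
from h import *
c=dict(np.load("top.npz")); s=dict(np.load("scene.npz"))
for nm,c,pts in (("top",c,dict(sR=(248,240),sL=(320,235),g1=(327,193),g2=(326,273),gauge=(276,197),wt=(283,134),beak=(206,135),bot=(347,135),case=(152,225),tray=(384,240))),):
    W=world(c); hsv=cv2.cvtColor(c["color"],cv2.COLOR_RGB2HSV)
    for k,(u,v) in pts.items():
        r=50 if k in("case","tray") else 28
        q=W[v-r:v+r,u-r:u+r].reshape(-1,3); hh=hsv[v-r:v+r,u-r:u+r].reshape(-1,3)
        lo,hi={'s':(.085,.105),'g':(.085,.105),'w':(.02,.08),'b':(.05,.2),'c':(.1,.13),'t':(.03,.05)}[k[0]]
        if k=='gauge': lo,hi=.008,.022
        m=(q[:,2]>lo)&(q[:,2]<hi)&(np.linalg.norm(q-W[v,u],axis=1)<(.2 if r==50 else .06))
        if k=='case': m&=(hh[:,0]>100)&(hh[:,1]>100)
        if k=='tray': m&=(hh[:,1]>150)
        q=q[m]; (cx,cy),wh,a=box(q); print(k,len(q),"c",np.round([cx,cy],1),np.round(wh,1),round(a,1),"z",np.median(q[:,2]).round(4))
W=world(dict(np.load("top.npz"))); 
q=W[165:230,80:200].reshape(-1,3); q=q[q[:,2]>.14]; print("lid",len(q),q.min(0),q.max(0),q[np.argsort(-q[:,2])[:6]].round(3).tolist())
# white ring contours -> ray to z=.095
c=dict(np.load("top.npz")); g=c["color"].min(2)
for u,v in ((248,240),(320,235)):
    m=np.zeros(g.shape,np.uint8); m[v-22:v+22,u-22:u+22]=(g[v-22:v+22,u-22:u+22]>190)
    # grey disc ellipse: hole
    cs,hi=cv2.findContours(m,cv2.RETR_CCOMP,cv2.CHAIN_APPROX_NONE)
    for k,x in enumerate(cs):
        if len(x)>20:
            e=cv2.fitEllipse(x); print(u,hi[0][k][3],e,ray(c,e[0],.095).round(4))
E
```

```text
sR 344 c [468.9  67.1] [49.6 49.3] 89.4 z 0.0945
sL 336 c [ 480.1 -111.7] [49.9 47.2] 89.6 z 0.0947
g1 338 c [ 586.9 -132. ] [49.5 50.5] 44.5 z 0.0945
g2 345 c [ 387. -127.] [50.1 50.1] 1.3 z 0.0946
gauge 0 c [0. 0.] [0. 0.] 0.0 z nan
wt 235 c [748.2 -25.1] [44. 42.] 1.1 z 0.0425
beak 29 c [758.1 177.9] [27.2 56.8] 23.7 z 0.0554
bot 532 c [ 734.8 -187.5] [60.9 62.4] 44.2 z 0.1119
case 480 c [498.8 307.9] [163.2 161. ] 6.8 z 0.1137
tray 453 c [ 465.5 -290.1] [156.8 160.1] 9.2 z 0.0385
lid 1180 [0.45038304 0.02483838 0.14060671] [0.60269534 0.39757585 1.4250897 ] [[0.45, 0.025, 1.425], [0.45, 0.025, 1.425], [0.45, 0.025, 1.425], [0.45, 0.025, 1.425], [0.45, 0.025, 1.425], [0.45, 0.025, 1.425]]
248 -1 ((246.94085693359375, 240.1894989013672), (18.186466217041016, 18.39298439025879), 106.04411315917969) [[0.4708 0.0671 0.095 ]]
248 0 ((247.11105346679688, 240.33328247070312), (16.37256622314453, 16.985137939453125), 177.4126739501953) [[0.4705 0.0667 0.095 ]]
320 -1 ((319.6289367675781, 234.97744750976562), (17.101240158081055, 17.537137985229492), 174.5438995361328) [[ 0.4813 -0.1126  0.095 ]]
  return _methods._mean(a, axis=axis, dtype=dtype,
  ret = ret.dtype.type(ret / rcount)
```

Run:
```python
import numpy as np,cv2
from h import *
for n,(u,v) in (("top",(276,197)),("scene",(276,240))):
    c=dict(np.load(n+".npz")); W=world(c); q=W[v-35:v+35,u-35:u+35].reshape(-1,3)
    q=q[np.hypot(q[:,0]-.57,q[:,1])<.09]
    for lo,hi in((.008,.022),(.028,.054),(.064,.078),(.08,.1)):
        m=q[(q[:,2]>lo)&(q[:,2]<hi)]
        if len(m)>4:
            (cx,cy),wh,a=box(m); print(n,lo,len(m),np.round([cx,cy],1),np.round(wh,1),m[:,2].max().round(3))
    # base outline ellipse
    g=cv2.cvtColor(c["color"],cv2.COLOR_RGB2GRAY); m=np.zeros(g.shape,np.uint8)
    m[(W[...,2]>.006)&(W[...,2]<.1)&(np.hypot(W[...,0]-.57,W[...,1])<.075)]=255
    cs,_=cv2.findContours(m,cv2.RETR_EXTERNAL,cv2.CHAIN_APPROX_NONE); x=max(cs,key=len)
    (ex,ey),r,a=cv2.fitEllipse(x); print(n,"base",ex,ey,r,ray(c,(ex,ey),.0145).round(4))
c=dict(np.load("scene.npz")); W=world(c)
for k,(u,v) in dict(sR=(321,216),sL=(265,195)).items():
    q=W[v-30:v+30,u-20:u+20].reshape(-1,3); q=q[abs(q[:,2]-.0945)<.004]; print("scene",k,box(q))
# lid: points above rim, near case
for n in("scene","top"):
    W=world(dict(np.load(n+".npz"))).reshape(-1,3)
    q=W[(W[:,2]>.13)&(W[:,2]<.32)&(abs(W[:,0]-.6)<.06)&(W[:,1]>.2)&(W[:,1]<.44)]
    if len(q)>20:
        ce=q.mean(0); nrm=np.linalg.svd(q-ce)[2][2]; print(n,len(q),"normal",nrm.round(3),"c",ce.round(3),"ymin/max",q[:,1].min(),q[:,1].max(),"zmax",q[:,2].max())
```

```text
top 0.008 939 [5.804e+02 3.000e-01] [160.1 114.8] 0.022
top 0.028 24 [581.4  -3. ] [31.1 32.1] 0.054
top 0.064 9 [584.9  -3.9] [20.  22.9] 0.078
top 0.08 58 [585.5  -3.8] [20.1 20.7] 0.094
top base 274.3373107910156 197.23675537109375 (36.98469543457031, 37.13780975341797) [[ 0.5839 -0.0034  0.0145]]
scene 0.008 650 [ 5.912e+02 -1.000e-01] [95.1 97.6] 0.022
scene 0.028 99 [596.3   5.1] [16.4 34. ] 0.054
scene 0.064 37 [596.2   3.4] [10.2 20.3] 0.078
scene 0.08 50 [590.6  -1.3] [17.5 21. ] 0.09
scene base 274.45025634765625 240.1904296875 (35.34543991088867, 35.70256423950195) [[ 0.5856 -0.0038  0.0145]]
scene sR ((472.6684875488281, 68.24745178222656), (53.719970703125, 46.859222412109375), 30.132007598876953)
scene sL ((446.7762451171875, -113.67079162597656), (127.41364288330078, 50.68324661254883), 5.0980658531188965)
scene 4725 normal [-0.992 -0.121  0.047] c [0.591 0.324 0.218] ymin/max 0.24061537613461212 0.40108467179618856 zmax 0.2917915157979102
top 1194 normal [-0.99  -0.121  0.077] c [0.584 0.316 0.23 ] ymin/max 0.2391946285447417 0.3975758516838058 zmax 0.2950993596938365
```

```bash
python3 -m handwheel '[0,0,-10,0,0,8,0,0,-20,0,0,14,0,0,-20,0,0,14,0,0,-20,0,0,14,0,0,-20,0,0,14]' 1 30; python3 -c "
from bench import robot
s=robot.observe();print(s['orientation'],s['ee_pos'])"
```

```text
t: 0.6
ee_pos: [0.1514, -0.6059, 0.2753]
orientation: [-0.001, 1.0, 0.001, -0.0]
contact_force: [-0.1, 1.3, 0.2]
gripper_width: 0.0858
gripper_force: 0.0
[-8.87962091e-04  9.99999232e-01  8.35560085e-04 -2.22867020e-04] [ 0.15136612 -0.60591396  0.27534421]
```

```bash
python3 -m handwheel '[-22,33,5,0,0,0,-44,66,10,0,0,0,-66,99,15,0,0,0,-88,132,20,0,0,0,-110,165,25,0,0,0]' 1 30 | sed -n 1,2p
python3 -m handwheel '[-22,33,5,0,0,0,-44,66,10,0,0,0,-66,99,15,0,0,0,-88,132,20,0,0,0,-110,165,25,0,0,0]' | sed -n 1,2p
python3 -m handwheel '[-22,33,5,0,0,0,-44,66,10,0,0,0,-66,99,15,0,0,0,-88,132,20,0,0,0,-110,164,25,0,0,0]'
python3 -c "
from bench import robot
s=robot.observe();print(s['orientation'],s['ee_pos'],s['joint_positions'].round(2))"
```

```text
t: 1.1
ee_pos: [0.2618, -0.4397, 0.2506]
t: 1.6
ee_pos: [0.3717, -0.2747, 0.2258]
t: 2.1
ee_pos: [0.4816, -0.1106, 0.2008]
orientation: [-0.001, 1.0, -0.0, -0.0]
contact_force: [1.2, -0.1, -0.1]
gripper_width: 0.0855
gripper_force: 0.0
[-1.03316378e-03  9.99999424e-01 -6.43384204e-06 -2.91914196e-04] [ 0.48161883 -0.11059701  0.20079304] [ 0.1   0.21 -0.39 -0.   -0.97 -1.67]
```

```bash
python3 -m handwheel '[0,-1,25,0,0,0,0,-1,50,0,0,0,0,-1,75,0,0,0,0,-1,100,0,0,0,0,-1,125,0,0,0]'
python3 -m handwheel '[0,0,0,0,0,0,0,0,0,0,0,0,0,0,0,0,0,0,0,0,0,0,0,0,0,0,0,0,0,0]' 0 40
python3 -m handwheel '[0,0,0,0,0,0,0,0,0,0,0,0,0,0,0,0,0,0,0,0,0,0,0,0,0,0,0,0,0,0]' 0 40
python3 -c "
from bench import robot
import cv2
for n in ('scene','top'): cv2.imwrite('pics/%s1.png'%n,robot.camera(n)['color'][:,:,::-1])"
```

```text
t: 2.6
ee_pos: [0.4809, -0.1131, 0.075]
orientation: [-0.001, 1.0, -0.0, -0.0]
contact_force: [0.4, 0.6, -0.4]
gripper_width: 0.0854
gripper_force: 0.0
t: 3.1
ee_pos: [0.4817, -0.1131, 0.0773]
orientation: [-0.0, 1.0, 0.0, 0.001]
contact_force: [0.3, 0.1, 1.0]
gripper_width: 0.0508
gripper_force: 41.6
t: 3.6
ee_pos: [0.4818, -0.1131, 0.0772]
orientation: [-0.0, 1.0, -0.0, 0.001]
contact_force: [-1.7, 1.8, 5.9]
gripper_width: 0.0507
gripper_force: 41.9
```

View pics/scene1.png

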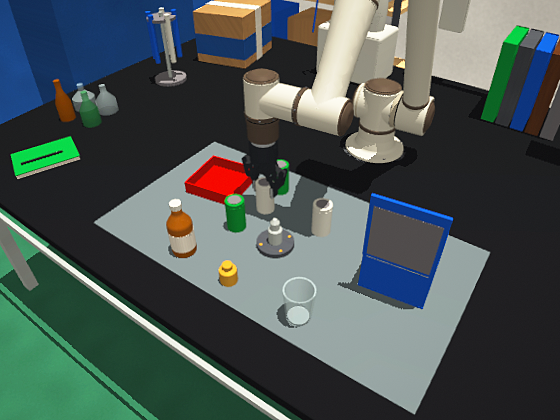

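The scene view shows the gripper closed on the left sleeve at about (265,193), with the neighbouring greens at (235,212) and (283,176) untouched. Next I lift it and go over the pin.

```bash
python3 -m handwheel '[0,0,-25,0,0,0,0,0,-50,0,0,0,0,0,-75,0,0,0,0,0,-100,0,0,0,0,0,-125,0,0,0]' 
python3 -m handwheel '[-20,21,0,0,0,0,-45,47,0,0,0,0,-75,78,0,0,0,0,-95,100,0,0,0,0,-103,108,0,0,0,0]' 
python3 -m handwheel '[0,0,0,0,0,0,0,0,0,0,0,0,0,0,0,0,0,0,0,0,0,0,0,0,0,0,0,0,0,0]'
python3 -c "
from bench import robot
import cv2,numpy as np
for n in ('scene','top'):
    c=robot.camera(n); np.savez(n+'2.npz',**c); cv2.imwrite('pics/%s2.png'%n,cv2.resize(c['color'][120:270,190:380,::-1],None,fx=3,fy=3))"
```

```text
t: 4.2
ee_pos: [0.4807, -0.1132, 0.2019]
orientation: [-0.0, 1.0, 0.0, -0.0]
contact_force: [0.6, -0.6, -1.9]
gripper_width: 0.0508
gripper_force: 42.0
t: 4.7
ee_pos: [0.5856, -0.0032, 0.2004]
orientation: [-0.001, 1.0, 0.0, -0.0]
contact_force: [-0.3, -0.2, -0.7]
gripper_width: 0.051
gripper_force: 42.1
t: 5.2
ee_pos: [0.5838, -0.0058, 0.2017]
orientation: [0.0, 1.0, 0.0, 0.0]
contact_force: [-0.3, -0.2, -0.7]
gripper_width: 0.0508
gripper_force: 42.1
```

View pics/scene2.png

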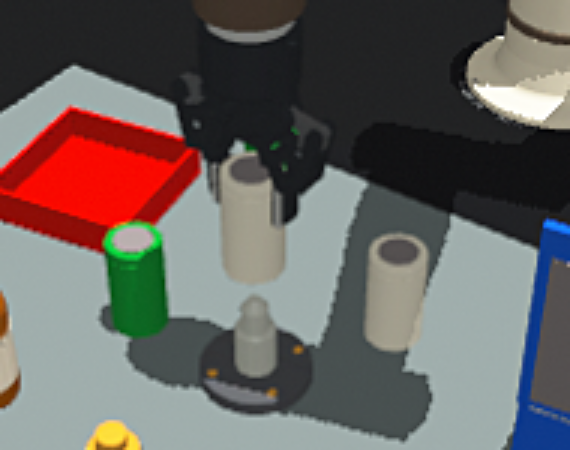

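The crop shows the held sleeve upright with its mouth at about (253,270), over the pin tip at (255,300). The other sleeve stands at (398,290). I'll measure the sideways offset between sleeve and pin.

Run:
```python
import numpy as np,cv2
from h import *
c=dict(np.load("scene2.npz")); g=c["color"].astype(float); W=world(c)
lat=c["T"][:3,0]*[1,1,0]; lat/=np.linalg.norm(lat)
n=c["T"][:3,2]*[1,1,0]; n/=np.linalg.norm(n)
p0=np.array([.585,-.004,0])
def lateral(uv): # intersect ray with vertical plane through p0 normal n
    a=ray(c,uv,0.0)[0]; o=c["T"][:3,3]; d=a-o; x=o+d*((p0-o)@n)/(d@n); return (x-p0)@lat,x[2]
br=g.sum(2)/3
for v in list(range(194,212,3))+list(range(228,244,2)):
    row=br[v,255:295]; k=np.where(row>125)[0]; 
    # limit to object run containing col 274
    m=(row>112)&(abs(g[v,255:295,0]-g[v,255:295,2])<25 )
    d=np.diff(row); 
    W0=W[v,255:295]; near=np.hypot(W0[:,0]-.585,W0[:,1]+.004)<.045
    near&=W0[:,2]>.022
    k=np.where(near)[0]
    if len(k): 
        l,z=lateral((255+k[0]-.5,v)); r,_=lateral((255+k[-1]+.5,v)); print(v,255+k[0],255+k[-1],"mid %.1f width %.1f z %.3f"%((l+r)*500,(r-l)*1000,z))
```

```text
194 263 285 mid 1.0 width 55.0 z 0.168
197 263 284 mid -0.4 width 52.9 z 0.159
200 263 284 mid -0.5 width 53.2 z 0.150
203 264 284 mid 0.6 width 51.1 z 0.140
206 264 284 mid 0.4 width 51.3 z 0.131
209 264 284 mid 0.3 width 51.6 z 0.121
228 268 281 mid 0.6 width 35.8 z 0.057
230 268 281 mid 0.4 width 35.9 z 0.051
232 268 281 mid 0.3 width 36.0 z 0.043
234 268 281 mid 0.2 width 36.2 z 0.036
236 268 281 mid 0.1 width 36.3 z 0.029
238 268 281 mid 0.0 width 36.5 z 0.022
240 268 281 mid -0.1 width 36.7 z 0.015
242 269 279 mid -1.5 width 28.9 z 0.007
```

```bash
python3 -m handwheel '[0,0,15,0,0,0,0,0,30,0,0,0,0,0,45,0,0,0,0,0,56,0,0,0,0,0,58,0,0,0]' | grep -v ori
python3 -m handwheel '[0,0,2,0,0,0,0,0,4,0,0,0,0,0,6,0,0,0,0,0,8,0,0,0,0,0,10,0,0,0]' | grep -v ori
python3 -m handwheel '[0,0,2,0,0,0,0,0,4,0,0,0,0,0,6,0,0,0,0,0,8,0,0,0,0,0,8,0,0,0]' | grep -v ori
```

```text
t: 5.8
ee_pos: [0.5834, -0.0054, 0.1418]
contact_force: [-0.8, -0.4, -1.2]
gripper_width: 0.0509
gripper_force: 42.1
t: 6.3
ee_pos: [0.5843, -0.0051, 0.1335]
contact_force: [-0.7, -0.2, -1.8]
gripper_width: 0.0508
gripper_force: 42.1
t: 6.8
ee_pos: [0.584, -0.0052, 0.1249]
contact_force: [-0.8, -0.7, -1.0]
gripper_width: 0.0509
gripper_force: 42.1
```

```bash
python3 -m handwheel '[0,0,1,0,0,0,0,0,2,0,0,0,0,0,3,0,0,0,0,0,4,0,0,0,0,0,4,0,0,0]' | grep -v -e ori -e grip
python3 -m handwheel '[0,0,1,0,0,0,0,0,2,0,0,0,0,0,3,0,0,0,0,0,3,0,0,0,0,0,3,0,0,0]' | grep -v -e ori -e grip
```

```text
t: 7.3
ee_pos: [0.5842, -0.0051, 0.1213]
contact_force: [-0.4, -0.2, -0.3]
t: 7.8
ee_pos: [0.5855, -0.0047, 0.1195]
contact_force: [0.4, 0.3, 5.4]
```

```bash
python3 -m handwheel '[0,0,0,0,0,0,0,0,1,0,0,0,0,0,1,0,0,0,0,0,2,0,0,0,0,0,2,0,0,0]' | grep -v -e ori -e grip
```

```text
t: 8.3
ee_pos: [0.586, -0.0047, 0.1191]
contact_force: [-2.2, 1.5, 12.6]
```

```bash
python3 -m handwheel '[0,0,-5,0,0,0,0,0,-20,0,0,0,0,0,-45,0,0,0,0,0,-70,0,0,0,0,0,-88,0,0,0]' | grep -v -e ori
python3 -m handwheel '[6,-15,0,0,0,0,16,-39,0,0,0,0,30,-71,0,0,0,0,45,-107,0,0,0,0,60,-143,0,0,0,0]' | grep -v -e ori -e grip
python3 -m handwheel '[15,-36,0,0,0,0,30,-71,0,0,0,0,44,-105,0,0,0,0,54,-129,0,0,0,0,60,-142,0,0,0,0]' | grep -v -e ori -e grip
python3 -m handwheel '[0,0,25,0,0,0,0,0,55,0,0,0,0,0,85,0,0,0,0,0,105,0,0,0,0,0,110,0,0,0]' | grep -v -e ori 
python3 -m handwheel '[0,0,1,0,0,0,0,0,2,0,0,0,0,0,3,0,0,0,0,0,4,0,0,0,0,0,5,0,0,0]' | grep -v -e ori -e grip
```

```text
t: 8.8
ee_pos: [0.5836, -0.0054, 0.2046]
contact_force: [-0.1, -0.1, -0.1]
gripper_width: 0.0507
gripper_force: 42.2
t: 9.3
ee_pos: [0.5217, -0.1497, 0.2023]
contact_force: [0.0, -0.2, -1.2]
t: 9.8
ee_pos: [0.4616, -0.2918, 0.2024]
contact_force: [0.5, 0.4, -0.9]
t: 10.3
ee_pos: [0.4617, -0.2892, 0.0908]
contact_force: [0.6, -0.2, -0.8]
gripper_width: 0.0507
gripper_force: 42.3
t: 10.8
ee_pos: [0.4647, -0.2903, 0.0899]
contact_force: [-0.4, -0.4, -0.0]
```

```bash
python3 -m handwheel '[0,0,1,0,0,0,0,0,2,0,0,0,0,0,3,0,0,0,0,0,4,0,0,0,0,0,5,0,0,0]' | grep -v -e ori -e grip
python3 -m handwheel '[0,0,1,0,0,0,0,0,2,0,0,0,0,0,3,0,0,0,0,0,3,0,0,0,0,0,3,0,0,0]' | grep -v -e ori -e grip
```

```text
t: 11.3
ee_pos: [0.4644, -0.2902, 0.0842]
contact_force: [-0.5, -0.6, -0.5]
t: 11.8
ee_pos: [0.4644, -0.2902, 0.0823]
contact_force: [-2.0, 1.4, 5.0]
```

Touching the tray floor. I'll release, rise and go to the second sleeve.

```bash
python3 -m handwheel '[0,0,0,0,0,0,0,0,0,0,0,0,0,0,0,0,0,0,0,0,0,0,0,0,0,0,0,0,0,0]' 1 40 | grep -v -e ori
python3 -m handwheel '[0,0,-10,0,0,0,0,0,-30,0,0,0,0,0,-60,0,0,0,0,0,-95,0,0,0,0,0,-120,0,0,0]' | grep -v -e ori -e grip
python3 -m handwheel '[0,40,0,0,0,0,0,80,0,0,0,0,-1,120,0,0,0,0,-2,150,0,0,0,0,-3,178,0,0,0,0]' | grep -v -e ori -e grip
python3 -m handwheel '[0,40,0,0,0,0,0,80,0,0,0,0,-1,120,0,0,0,0,-2,155,0,0,0,0,-3,178,0,0,0,0]' | grep -v -e ori -e grip
python3 - <<'E'
from bench import robot
import cv2,numpy as np
from h import *
c=robot.camera('top'); cv2.imwrite('pics/top3.png',c['color'][:,:,::-1]); W=world(c)
q=W[200:285,340:425].reshape(-1,3); q=q[abs(q[:,2]-.1)<.006]; print(len(q),box(q),np.median(q[:,2]))
print(robot.observe()['ee_pos'])
E
```

```text
t: 12.3
ee_pos: [0.4643, -0.2902, 0.0812]
contact_force: [-1.3, 0.8, -0.1]
gripper_width: 0.0857
gripper_force: 0.0
t: 12.8
ee_pos: [0.465, -0.2906, 0.2045]
contact_force: [1.1, 0.4, 0.2]
t: 13.3
ee_pos: [0.4672, -0.1108, 0.2023]
contact_force: [-0.1, 0.2, 0.8]
t: 13.8
ee_pos: [0.4702, 0.068, 0.2023]
contact_force: [0.0, -0.6, 0.0]
330 ((464.1505126953125, -289.1129150390625), (51.62257766723633, 50.54595184326172), 12.669173240661621) 0.09967441780295061
[0.47098191 0.06969019 0.2023667 ]
```

View pics/top3.png

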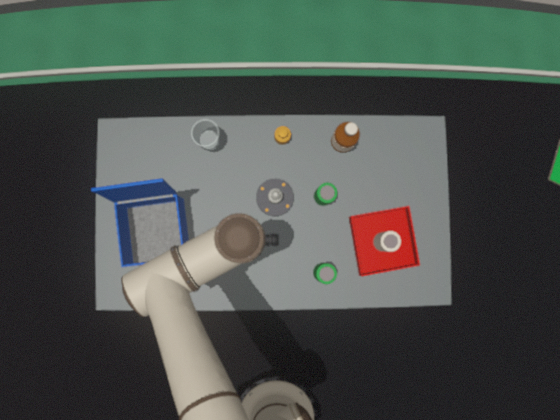

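The tight sleeve stands near the tray centre at (390,241), the bystanders are where they were, and the gripper is over the second sleeve at about (250,240). Grasping that next.

```bash
python3 -m handwheel '[0,-2,25,0,0,0,0,-2,55,0,0,0,0,-2,85,0,0,0,0,-2,110,0,0,0,0,-2,125,0,0,0]' | grep -v -e ori
python3 -m handwheel '[0,0,0,0,0,0,0,0,0,0,0,0,0,0,0,0,0,0,0,0,0,0,0,0,0,0,0,0,0,0]' 0 40 | grep -v -e ori
python3 -m handwheel '[0,0,0,0,0,0,0,0,0,0,0,0,0,0,0,0,0,0,0,0,0,0,0,0,0,0,0,0,0,0]' 0 40 | grep -v -e ori
python3 -m handwheel '[0,0,-15,0,0,0,0,0,-40,0,0,0,0,0,-75,0,0,0,0,0,-105,0,0,0,0,0,-125,0,0,0]' | grep -v -e ori
```

```text
t: 14.35
ee_pos: [0.4695, 0.0633, 0.0751]
contact_force: [0.3, 0.3, 0.1]
gripper_width: 0.0856
gripper_force: 0.0
t: 14.85
ee_pos: [0.4711, 0.0643, 0.0775]
contact_force: [0.7, 1.1, 4.3]
gripper_width: 0.0508
gripper_force: 41.3
t: 15.35
ee_pos: [0.4712, 0.0643, 0.0775]
contact_force: [0.5, 1.6, 5.9]
gripper_width: 0.0509
gripper_force: 41.1
t: 15.85
ee_pos: [0.4701, 0.0637, 0.2031]
contact_force: [-0.5, 0.1, -2.4]
gripper_width: 0.0508
gripper_force: 42.1
```

```bash
python3 -m handwheel '[-15,-9,0,0,0,0,-42,-25,0,0,0,0,-75,-45,0,0,0,0,-102,-62,0,0,0,0,-114,-69,0,0,0,0]' | grep -v -e ori
python3 -m handwheel '[0,0,10,0,0,0,0,0,25,0,0,0,0,0,40,0,0,0,0,0,52,0,0,0,0,0,58,0,0,0]' | grep -v -e ori -e grip
python3 - <<'E'
from bench import robot
import cv2,numpy as np
from h import *
print(robot.observe()['ee_pos'])
c=robot.camera('scene'); W=world(c)
lat=c["T"][:3,0]*[1,1,0]; lat/=np.linalg.norm(lat); n=c["T"][:3,2]*[1,1,0]; n/=np.linalg.norm(n); p0=np.array([.585,-.004,0]); o=c["T"][:3,3]
for v in list(range(208,226,3))+list(range(232,242,3)):
    W0=W[v,255:295]; k=np.where((np.hypot(W0[:,0]-.585,W0[:,1]+.004)<.045)&(W0[:,2]>.022))[0]
    if len(k):
        x=[]
        for e in (k[0]-.5,k[-1]+.5):
            d=ray(c,(255+e,v),0.)[0]-o; x.append(o+d*((p0-o)@n)/(d@n)-p0)
        print(v,"mid %.1f w %.1f z %.3f"%(((x[0]+x[1])/2)@lat*1000,(x[1]-x[0])@lat*1000,x[0][2]))
E
```

```text
t: 16.35
ee_pos: [0.5853, -0.0066, 0.2001]
contact_force: [0.0, 0.7, -1.9]
gripper_width: 0.0505
gripper_force: 42.2
t: 16.85
ee_pos: [0.5825, -0.0048, 0.1416]
contact_force: [-0.6, -0.3, -2.2]
[ 0.5824669  -0.00481079  0.14156584]
208 mid 6.4 w 63.8 z 0.124
211 mid 6.3 w 59.3 z 0.115
214 mid 2.5 w 52.2 z 0.105
217 mid 2.4 w 52.5 z 0.095
220 mid 2.2 w 52.8 z 0.085
223 mid 2.1 w 53.1 z 0.075
232 mid 0.3 w 36.0 z 0.043
235 mid 0.2 w 36.3 z 0.033
238 mid 0.0 w 36.5 z 0.022
241 mid -1.4 w 28.9 z 0.011
```

```bash
python3 -m handwheel '[-1,-1,0,0,0,0,-1,-1,0,0,0,0,-1,-1,0,0,0,0,-1,-1,0,0,0,0,-1,-1,0,0,0,0]' | grep -v -e ori -e grip
python3 -m handwheel '[0,0,2,0,0,0,0,0,4,0,0,0,0,0,6,0,0,0,0,0,8,0,0,0,0,0,8,0,0,0]' | grep -v -e ori -e grip
python3 -m handwheel '[0,0,2,0,0,0,0,0,4,0,0,0,0,0,6,0,0,0,0,0,6,0,0,0,0,0,6,0,0,0]' | grep -v -e ori -e grip
```

```text
t: 17.4
ee_pos: [0.5854, -0.0061, 0.1437]
contact_force: [0.5, 0.3, -2.3]
t: 17.9
ee_pos: [0.585, -0.0062, 0.1348]
contact_force: [0.4, -0.7, -2.2]
t: 18.4
ee_pos: [0.5852, -0.0062, 0.1292]
contact_force: [-0.0, -0.4, -1.1]
```

```bash
python3 -m handwheel '[0,0,2,0,0,0,0,0,4,0,0,0,0,0,6,0,0,0,0,0,8,0,0,0,0,0,10,0,0,0]' | grep -v -e ori -e grip
python3 -m handwheel '[0,0,2,0,0,0,0,0,4,0,0,0,0,0,6,0,0,0,0,0,8,0,0,0,0,0,8,0,0,0]' | grep -v -e ori -e grip
```

```text
t: 18.9
ee_pos: [0.5852, -0.0062, 0.1191]
contact_force: [-0.1, -0.2, -2.1]
t: 19.4
ee_pos: [0.585, -0.0062, 0.1109]
contact_force: [0.4, 0.6, -2.4]
```

The second sleeve has gone past the tight stop freely. Carrying on down.

```bash
python3 -m handwheel '[0,0,3,0,0,0,0,0,6,0,0,0,0,0,9,0,0,0,0,0,11,0,0,0,0,0,13,0,0,0]' | grep -v -e ori -e grip
python3 -m handwheel '[0,0,1,0,0,0,0,0,2,0,0,0,0,0,3,0,0,0,0,0,4,0,0,0,0,0,4,0,0,0]' | grep -v -e ori -e grip
python3 -m handwheel '[0,0,1,0,0,0,0,0,2,0,0,0,0,0,2,0,0,0,0,0,2,0,0,0,0,0,2,0,0,0]' | grep -v -e ori -e grip
```

```text
t: 19.9
ee_pos: [0.5852, -0.0061, 0.098]
contact_force: [-0.3, -1.3, -1.2]
t: 20.4
ee_pos: [0.5851, -0.0062, 0.0942]
contact_force: [-0.5, 0.3, -1.7]
t: 20.9
ee_pos: [0.5854, -0.0061, 0.0927]
contact_force: [-0.9, 0.1, 1.7]
```

```bash
python3 -m handwheel '[0,0,1,0,0,0,0,0,1,0,0,0,0,0,1,0,0,0,0,0,1,0,0,0,0,0,1,0,0,0]' | grep -v -e ori -e grip
python3 -m handwheel '[0,0,1,0,0,0,0,0,1,0,0,0,0,0,1,0,0,0,0,0,1,0,0,0,0,0,1,0,0,0]' | grep -v -e ori -e grip
```

```text
t: 21.4
ee_pos: [0.5856, -0.006, 0.0926]
contact_force: [-2.3, 1.7, 6.0]
t: 21.9
ee_pos: [0.5857, -0.006, 0.0925]
contact_force: [-3.6, 1.4, 10.7]
```

It stopped 15 mm above the bench (TCP 0.0925), so it is fully home and good. Taking it to the case.

```bash
python3 -m handwheel '[0,0,-10,0,0,0,0,0,-35,0,0,0,0,0,-70,0,0,0,0,0,-105,0,0,0,0,0,-130,0,0,0]' | grep -v -e ori
python3 -m handwheel '[4,15,0,0,0,0,11,41,0,0,0,0,21,76,0,0,0,0,32,116,0,0,0,0,43,156,0,0,0,0]' | grep -v -e ori -e grip
python3 -m handwheel '[11,40,0,0,0,0,22,80,0,0,0,0,33,120,0,0,0,0,40,145,0,0,0,0,43,158,0,0,0,0]' | grep -v -e grip
python3 -m handwheel '[0,0,0,0,0,0,0,0,0,0,0,0,0,0,0,0,0,0,0,0,0,0,0,0,0,0,0,0,0,0]' | grep -v -e grip
python3 - <<'E'
from bench import robot
print(robot.observe()['joint_positions'])
import cv2
cv2.imwrite('pics/scene4.png',robot.camera('scene')['color'][:,:,::-1])
E
```

```text
t: 22.4
ee_pos: [0.5858, -0.0062, 0.2227]
contact_force: [-0.3, 0.4, -1.1]
gripper_width: 0.0505
gripper_force: 42.7
t: 22.9
ee_pos: [0.5406, 0.1512, 0.2188]
contact_force: [0.7, 0.8, -1.4]
t: 23.4
ee_pos: [0.4973, 0.31, 0.2187]
orientation: [-0.001, 1.0, -0.001, -0.001]
contact_force: [-0.2, -0.0, -1.2]
t: 23.9
ee_pos: [0.4994, 0.307, 0.2204]
orientation: [0.0, 1.0, 0.0, 0.0]
contact_force: [0.1, -0.3, -2.3]
[ 8.27289993e-01  3.46683755e-01 -1.44077362e-01 -6.00350629e-07
 -1.08000698e+00 -2.39894106e+00]
```

View pics/scene4.png

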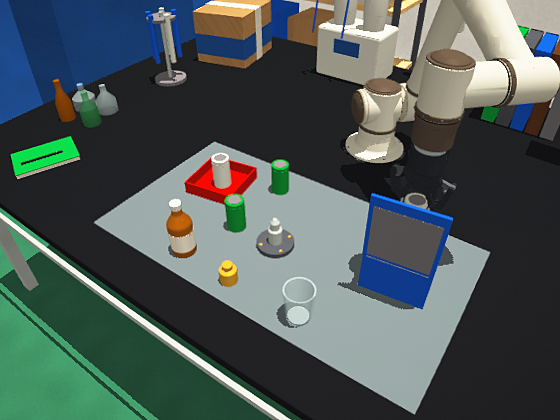

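The held sleeve is behind the open lid at about (415,200) and over the case, and the tight one stands in the tray at (220,170). Lowering it now.

```bash
python3 -m handwheel '[0,0,15,0,0,0,0,0,40,0,0,0,0,0,65,0,0,0,0,0,85,0,0,0,0,0,95,0,0,0]' | grep -v -e ori -e grip
python3 -m handwheel '[0,0,8,0,0,0,0,0,16,0,0,0,0,0,24,0,0,0,0,0,31,0,0,0,0,0,35,0,0,0]' | grep -v -e ori -e grip
python3 -m handwheel '[0,0,1,0,0,0,0,0,2,0,0,0,0,0,3,0,0,0,0,0,4,0,0,0,0,0,5,0,0,0]' | grep -v -e ori -e grip
python3 -m handwheel '[0,0,1,0,0,0,0,0,2,0,0,0,0,0,3,0,0,0,0,0,3,0,0,0,0,0,3,0,0,0]' | grep -v -e ori -e grip
```

```text
t: 24.45
ee_pos: [0.4985, 0.3068, 0.1234]
contact_force: [-0.1, 0.7, -1.3]
t: 24.95
ee_pos: [0.499, 0.3078, 0.0898]
contact_force: [-0.7, -0.8, -1.8]
t: 25.45
ee_pos: [0.4992, 0.3079, 0.0855]
contact_force: [0.6, -0.3, -2.3]
t: 25.95
ee_pos: [0.4992, 0.3079, 0.0826]
contact_force: [-1.3, -0.2, 1.8]
```

```bash
python3 -m handwheel '[0,0,1,0,0,0,0,0,1,0,0,0,0,0,1,0,0,0,0,0,1,0,0,0,0,0,1,0,0,0]' | grep -v -e ori -e grip
python3 -m handwheel '[0,0,0,0,0,0,0,0,0,0,0,0,0,0,0,0,0,0,0,0,0,0,0,0,0,0,0,0,0,0]' 1 40 | grep -v -e ori
python3 -m handwheel '[0,0,-10,0,0,0,0,0,-35,0,0,0,0,0,-70,0,0,0,0,0,-105,0,0,0,0,0,-140,0,0,0]' | grep -v -e ori -e grip
python3 -m handwheel '[0,0,-35,0,0,-2,0,0,-70,0,0,-4,0,0,-105,0,0,-6,0,0,-125,0,0,-7,0,0,-135,0,0,-7]' 0 20| grep -v -e grip
python3 - <<'E'
from bench import robot
import cv2,numpy as np
from h import *
c=robot.camera('scene'); W=world(c); cv2.imwrite('pics/scene5.png',c['color'][:,:,::-1])
q=W.reshape(-1,3); q=q[(q[:,2]>.13)&(q[:,2]<.32)&(abs(q[:,0]-.6)<.06)&(q[:,1]>.2)&(q[:,1]<.44)]
n=np.array([.9925,.122]); s=(q[:,:2]-[.578,.3176])@n
for z in(.14,.18,.22,.26,.28): print(z,np.median(s[abs(q[:,2]-z)<.006])*1000)
print(q[:,2].max())
c=robot.camera('top'); W=world(c); cv2.imwrite('pics/top5.png',c['color'][:,:,::-1])
E
```

```text
t: 26.45
ee_pos: [0.4993, 0.308, 0.0825]
contact_force: [-2.1, -0.6, 6.0]
t: 26.95
ee_pos: [0.4991, 0.3078, 0.0812]
contact_force: [0.0, 0.3, 0.4]
gripper_width: 0.0855
gripper_force: 0.0
t: 27.45
ee_pos: [0.499, 0.3076, 0.2236]
contact_force: [0.4, 0.4, 0.1]
t: 27.95
ee_pos: [0.4994, 0.3079, 0.3598]
orientation: [-0.061, 0.998, 0.002, 0.002]
contact_force: [-0.3, -0.9, -1.1]
0.14 9.700902700233218
0.18 11.738139076400037
0.22 14.21032837057522
0.26 16.528972866715563
0.28 16.48252991581727
0.2919532251008051
```

View pics/scene5.png

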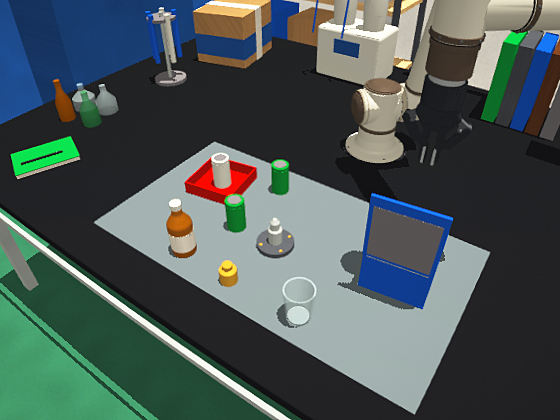

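The lid still stands open at (405,250), and the raised gripper is closing with its tips at about (428,160), above the lid edge. Going over behind the lid.

```bash
python3 -m handwheel '[-25,0,0,0,0,0,-60,0,0,0,0,0,-100,0,0,0,0,0,-135,0,0,0,0,0,-157,0,0,0,0,0]' | grep -v ori
python3 -m handwheel '[0,0,20,0,0,0,0,0,45,0,0,0,0,0,70,0,0,0,0,0,90,0,0,0,0,0,97,0,0,0]' | grep -v -e grip
python3 -m handwheel '[10,0,0,0,0,0,20,0,0,0,0,0,30,0,0,0,0,0,40,0,0,0,0,0,40,0,0,0,0,0]' | grep -v -e grip
```

```text
t: 28.55
ee_pos: [0.6565, 0.3268, 0.3524]
contact_force: [-0.3, 0.1, -0.4]
gripper_width: 0.0
gripper_force: 0.0
t: 29.05
ee_pos: [0.6533, 0.3262, 0.2539]
orientation: [-0.061, 0.998, -0.002, -0.004]
contact_force: [0.8, 0.2, -0.3]
t: 29.55
ee_pos: [0.614, 0.3222, 0.2605]
orientation: [-0.062, 0.998, 0.0, 0.0]
contact_force: [0.2, 0.3, 0.6]
```

```bash
python3 -m handwheel '[8,0,0,0,0,0,16,0,0,0,0,0,24,0,0,0,0,0,31,0,0,0,0,0,37,0,0,0,0,0]' | grep -v -e grip
python3 -m handwheel '[10,0,1,0,0,0,21,0,2,0,0,0,32,0,4,0,0,0,42,0,7,0,0,0,42,0,7,0,0,0]' | grep -v -e grip
python3 - <<'E'
from bench import robot
import cv2
cv2.imwrite('pics/scene6.png',robot.camera('scene')['color'][:,:,::-1])
E
```

```text
t: 30.05
ee_pos: [0.5781, 0.3177, 0.2595]
orientation: [-0.061, 0.998, 0.0, 0.0]
contact_force: [3.3, 0.7, -0.6]
t: 30.55
ee_pos: [0.5348, 0.3119, 0.252]
orientation: [-0.062, 0.998, -0.001, -0.001]
contact_force: [0.2, -0.5, 0.6]
```

View pics/scene6.png

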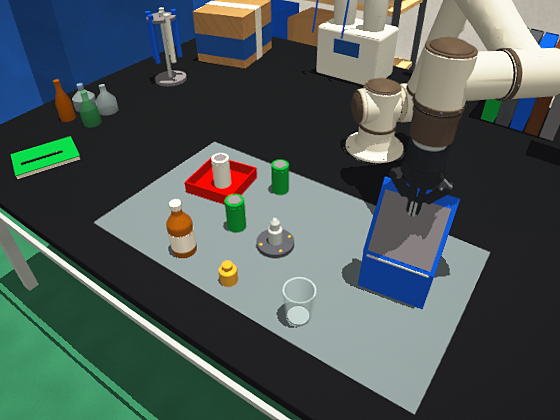

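The lid is now tipped over to about 60°, with its free edge at (420,190) and the fingertips on its outer face at (413,205). Continuing along the arc.

```bash
python3 -m handwheel '[10,0,4,0,0,0,21,0,9,0,0,0,31,0,15,0,0,0,41,0,21,0,0,0,50,0,29,0,0,0]' | grep -v -e grip
python3 -m handwheel '[9,0,8,0,0,0,17,0,18,0,0,0,24,0,28,0,0,0,29,0,39,0,0,0,34,0,50,0,0,0]' | grep -v -e grip
python3 -m handwheel '[1,0,5,0,0,0,2,0,10,0,0,0,3,0,14,0,0,0,3,0,18,0,0,0,4,0,22,0,0,0]' | grep -v -e grip
python3 -m handwheel '[0,0,2,0,0,0,0,0,4,0,0,0,0,0,5,0,0,0,0,0,6,0,0,0,0,0,6,0,0,0]' | grep -v -e grip
```

```text
t: 31.1
ee_pos: [0.4869, 0.3064, 0.2234]
orientation: [-0.061, 0.998, 0.0, 0.001]
contact_force: [1.3, -0.5, 1.0]
t: 31.6
ee_pos: [0.4531, 0.3021, 0.1726]
orientation: [-0.061, 0.998, 0.0, 0.0]
contact_force: [0.7, -0.1, 0.8]
t: 32.1
ee_pos: [0.4498, 0.3019, 0.1512]
orientation: [-0.061, 0.998, 0.0, 0.0]
contact_force: [0.4, 0.1, 0.6]
t: 32.6
ee_pos: [0.4495, 0.3018, 0.1484]
orientation: [-0.062, 0.998, 0.0, 0.001]
contact_force: [-6.9, -3.0, 16.1]
```

Firm contact (16 N) at lid-shut height. I'll lift away and check.

```bash
python3 -m handwheel '[0,0,-10,0,0,0,0,0,-40,0,0,0,0,0,-80,0,0,0,0,0,-120,0,0,0,0,0,-150,0,0,0]' | grep -v -e grip
python3 -m handwheel '[30,-30,0,0,0,0,60,-60,0,0,0,0,60,-100,0,0,0,0,60,-140,0,0,0,0,60,-170,0,0,0,0]' | grep -v -e grip
python3 - <<'E'
from bench import robot
import cv2,numpy as np
from h import *
for n in('scene','top'):
    c=robot.camera(n); cv2.imwrite(f'pics/{n}7.png',c['color'][:,:,::-1]); q=world(c).reshape(-1,3)
    ax=np.array([.9925,.122]); s=(q[:,:2]-[.578,.3176])@ax; t=(q[:,:2]-[.578,.3176])@[-.122,.9925]
    k=(abs(t)<.06)&(q[:,2]<.2)&(q[:,2]>.08)
    for a in(-.165,-.15,-.1,-.05,-.02):
        m=k&(abs(s-a)<.006); print(n,a,m.sum(),np.median(q[m,2]) if m.any() else 0)
E
```

```text
t: 33.1
ee_pos: [0.4499, 0.302, 0.2982]
orientation: [-0.061, 0.998, 0.001, 0.001]
contact_force: [-0.1, 0.1, -0.9]
t: 33.6
ee_pos: [0.4102, 0.1239, 0.2957]
orientation: [-0.061, 0.998, 0.0, 0.0]
contact_force: [0.2, -0.1, -0.1]
scene -0.165 158 0.12334383255654352
scene -0.15 136 0.12457440677617271
scene -0.1 184 0.1256695582370364
scene -0.05 200 0.12553405552435737
scene -0.02 201 0.12566685550702017
top -0.165 237 0.1227115272130388
top -0.15 240 0.12389382480175093
top -0.1 238 0.12423590084646907
top -0.05 234 0.12441636428508618
top -0.02 235 0.1245322887089575
```

View pics/scene7.png

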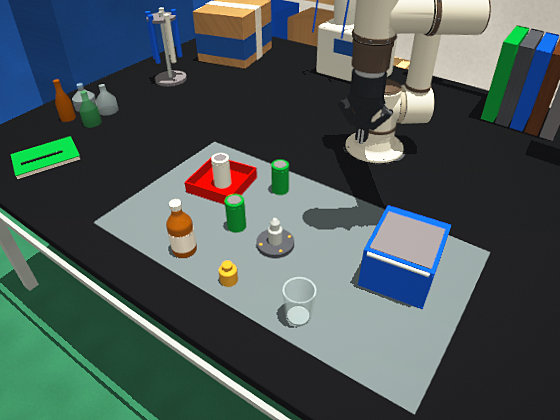

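The lid lies flat at (408,240), with its top level at 124 mm. The tight sleeve stands in the tray at (220,170), the bystanders are unmoved, and the gripper is clear at (370,115). Handing in.

```bash
python3 -c "
from bench import robot
print(robot.finish_job())"
```

```text
the job is handed in; nothing more can be done
None
```

I tried both sleeves on the pin, stood the tight one in the red tray and the good one in the blue case, shut the lid gently, and handed the job in at about 34 s; no verdict came back.

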